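# Present a slide carrier in the beam of the viewing station

### The job

First switch the station's lamp on by throwing the toggle on its power unit fully over to the on side. Then take the slide carrier with the purple tab out of the blue rack and hold it in the air in the viewing station, halfway between lamp and lens, its glass centred on the lens, upright and square to the beam; leave everything else where it is. Finish while still holding it there, steady and clear of the station.

Things in the scene. Friction and masses are not known exactly. Their poses are not given: they have to be found in the camera images.
- carrier_purple: Slide carrier to inspect: loose white frame, 36 mm wide (its y), 6 thick (x), 86 tall (z), with a stained glass slide and a PURPLE tab on top: 22 mm wide (y), 10 thick (x), from z = 86 to 120. About 40 g. Origin: centre of its underside; z up, x normal to the glass. Both faces alike. Stands upright in any one of the blue rack's three slots, 5 mm above the table.
- window (a point): Centre of the glass of the purple-tabbed carrier, 43 mm above its underside, on its middle axis.
- tab (a point): Grip point in the purple tab, 108 mm above the carrier's underside (12 mm below the tab's top), on its middle axis; 65 mm above the window.
- slide_rack: Fixed blue rack block, 170 (its x) x 60 (y) x 30 mm high, origin under its centre, z up. Three upright slots at x = -50, 0 and +50 mm, 25 mm deep, 1.5 mm total play, hold one carrier each; the carriers' axes are parallel to the rack's, glass facing along the rack's x.
- station: Fixed viewing station, grey base 255 x 110 x 12 mm; its x axis is the beam, z up. Origin on the table under mid-gap. White lamp panel, 100 wide, 90 high, lit face at x = +70, top 195 above the table. Blue camera, black lens 40 across with its front at x = -70, camera top 178 above the table. Yellow line across the base at mid-gap. Gap open above and on both sides (+-y).
- focus (a point): Point in the air on the lens axis, halfway between lamp face and lens front (70 mm from each), 150 mm above the table; axes those of the station.
- power_unit: Fixed cream power unit of the lamp, 110 (its x) x 80 (y) x 45 mm high, origin under its centre, z up. On its top, in the middle, a grey block 70 x 50 x 25 mm (top at 70 mm) carries the toggle. Red dot on the off (-x) side, green dot on the on (+x) side.
- lamp_switch (a joint): Angle of the lamp's toggle about the power unit's y, hinge 67 mm above the table over the unit's centre: 0 = off (leaning 0.5 rad from vertical to the unit's -x), 1.0 = on, at its stop (leaning 0.5 rad to +x). Starts at or near off; stays where it is left (friction 0.06 N m, 1.2 N at the ball). The lamp does not visibly light up.
- lamp_switch_tip (a point): Centre of the black ball, 26 mm across, on the end of the toggle, 50 mm from its hinge.
- carrier_green: Bystander: a like carrier with a green tab, in the rack. Origin: centre of its underside.
- carrier_orange: Bystander: a like carrier with an orange tab, in the rack. Origin: centre of its underside.
- reagent_bottle: Bystander: amber bottle, 66 mm across, 150 mm high, origin under its centre.
- oil_bottle: Bystander: small white bottle, 30 mm across, 65 mm high, origin under its centre.
- dish_stack: Bystander: stack of culture dishes, 90 mm across, 40 mm high, origin under its centre.
- tube_rack: Bystander: blue block with capped sample tubes, 90 x 200 mm, 96 mm high over the caps, origin under its centre.
- marker: Bystander: red marker pen lying on the table, 139 mm long, 14 mm thick, origin under its middle.

How it is judged (in metres and radians):
On the way, in this order (a step that is already met when the one before it is completed fails the run):
1. the lamp's toggle is thrown to on while the purple-tabbed carrier still stands in the rack (value of joint lamp_switch above 0.85 rad and z of carrier_purple in the frame of slide_rack below 0.015 m), for 0.2 s.
2. the purple-tabbed carrier is lifted clear of the rack (height (world z) of carrier_purple above 0.04 m and contact force between carrier_purple and slide_rack below 0.05 N and contact force between carrier_purple and the fingers above 0.5 N), for 0.2 s.
At the end, for the whole second after the job is handed in: Toggle on (over 0.85 rad). Purple carrier held by the fingers, at rest, clear of the station; its glass centre within 15 mm of mid-gap along the beam, 12 mm of the lens axis sideways and in height; upright and square to the beam within 0.16 rad. Bystanders within 30 mm of their starts (value of joint lamp_switch above 0.85 rad and x of window in the frame of focus between -0.015 and 0.015 m and y of window in the frame of focus between -0.012 and 0.012 m and z of window in the frame of focus between -0.012 and 0.012 m and angle between the x axis of carrier_purple and the x axis of station, either way round below 0.16 rad and angle between carrier_purple's own z axis and vertical below 0.16 rad and contact force between carrier_purple and the fingers above 0.5 N and contact force between carrier_purple and station below 0.05 N and linear speed of carrier_purple below 0.02 m/s and angular speed of carrier_purple below 0.2 rad/s and distance of each of carrier_green, carrier_orange, reagent_bottle, oil_bottle, dish_stack, tube_rack, marker from where it was at the start of the episode below 0.03 m); the arm keeps its last pose, push and grip.
It fails at once if a bystander is displaced by more than 30 mm (distance of any of carrier_green, carrier_orange, reagent_bottle, oil_bottle, dish_stack, tube_rack, marker from where it was at the start of the episode above 0.03 m).
It also fails if it takes over 45 s, if anything falls off the work surface, if the arm or the gripper's body presses on something with over 40 N, if the wrist force passes 120 N, or if a joint passes its speed limit or range.

### The arm

A 6-joint arm with a two-finger parallel gripper is mounted at the origin on the work surface. World frame = base frame: x ahead of the robot, y to its left, z up, the work surface at z = 0. Lengths are in mm, angles in rad, forces in N, time in s.
With the tool pointing down it reaches from about 275 to 825 mm from the base axis. Payload 5.2 kg.
Tool frame: the origin (TCP) lies at the very end of the fingers, on their centre line; the grasp point (between the pads) lies 19 mm behind it; z points along the fingers, y is the line along which they close (so a half turn about z gives the same grasp; the last joint's range is limited). The gripper opens to 93 mm and grips with 3 to 60 N. Pads are 15 mm wide; open, the fingers measure 128 mm over their backs; the gripper's body (75 mm by 188 mm) begins 65 mm behind the grasp point.
Start: joints at [0.994, 0.259, 1.535, -0, 1.348, -0.203], TCP at [200.814, 512.034, 186.953] pointing down, gripper open.
Joint ranges: [-3.14, 3.14], [-0.91, 2.08], [0.19, 2.58], [-1.22, 4.36], [0.22, 2.71], [-3.12, 3.12]. Speed limits (rad/s): [2.57, 2.57, 3.14, 3.14, 3.14, 3.14].

### API

Orientations are given as [roll, pitch, yaw] about the fixed x, y, z axes, in that order (R = Rz(yaw) Ry(pitch) Rx(roll)).
In Python, from bench import robot gives the robot as it stands. The module is installed in compiled form; this text tells all that it offers. Calls block until the motion is done:
- robot.move_ptp(position, orientation): joint-space move of the TCP to a pose.
- robot.move_linear(position, ori=None, speed=150, f_stop=None): straight line of the TCP; ori=None keeps the orientation; speed is the mean speed in mm/s. With f_stop (N) it stops when the force on the tool has changed by that much, and returns True; else False.
- robot.move_j(angles): joint-space move.
- robot.move_gripper(opening): opening from 0.0 (shut) to 1.0 (fully open); the grip force is fixed at half the most; returns when the fingers have stopped.
- robot.sleep(seconds).
- robot.inverse_kinematics(position, orientation): joint angles nearest the present ones, or None.
- robot.get_image(name): name is "scene" or "top" or "wrist"; returns a dict with "img" (400x640x3 uint8, blue, green, red), "fovy" (degrees; the focal length in pixels is half the picture's height over the tangent of half this angle, whatever the lens; pixels are square), "cx", "cy" (the principal point, pixels), "k1" (the pictures are not rectified: a ray, as slopes to the right and down, at radius r is drawn at 1 + k1 r^2 times it, then the intrinsics apply), "eye" and "orientation" of the camera in the world. Camera axes: x right, y down, z forward; pixel columns grow to the right and rows downward; lengths in mm; the calibration is good to about 2 mm. A picture is of the moment at which its call begins. There is no depth.
A pose or a line that the arm cannot do raises robot.MotionError and nothing moves.
- robot.hand_in(): hands the job in; it is judged then, once.
Readings, each from a call of its own:
- robot.current_t(): time.
- robot.current_qpos(): joint angles.
- robot.current_joint_vel(): joint speeds.
- robot.current_joint_efforts(): joint torques, N m.
- robot.current_tcp_pos(): TCP position.
- robot.current_eef_rot(): TCP orientation.
- robot.current_contact_force(): force on the tool from outside, world axes, zero at the start.
- robot.current_ft_torque(): the same for the moment, N m.
- robot.current_gripper_width(): opening from 0.0 (shut) to 1.0 (fully open).
- robot.current_finger_force(): force on a finger pad.
Only numpy, scipy, OpenCV 4.12 (cv2) and the standard library are available. Lean on these libraries where they do the work, as an engineer would, in place of code of your own. Each camera call takes 0.05 s, during which the arm holds its last target. There are 200 camera calls.

## Working session

There is one attempt and no reset: what is moved stays moved. The work goes in short steps, each a Python script; the robot and the scene stay as the last script left them, time stands still between calls to the robot, and variables do not carry over. Pictures are saved under pics/ and viewed, at most 10 in all, crops included, and the job is handed in when it is done.

```bash
mkdir -p pics
python3 - <<'E'
from bench import robot
import cv2
for n in ["scene","top","wrist"]:
    d=robot.get_image(n); cv2.imwrite(f"pics/{n}0.png",d["img"])
    print(n,{k:v for k,v in d.items() if k!="img"})
print(robot.current_t(),robot.current_eef_rot())
E
```

```text
scene {'fovy': 42.34000136285469, 'cx': 317.701621751756, 'cy': 202.21482016764267, 'k1': 0.023751808446228977, 'eye': array([1177.95855431, -591.46739295, 1153.45816393]), 'orientation': array([-2.47151825, -0.00366774,  0.78821412])}
top {'fovy': 55.37610919039398, 'cx': 318.68740181772677, 'cy': 207.12922276401605, 'k1': -0.07973674196841973, 'eye': array([ 489.43852351,   19.48594014, 1051.39313067]), 'orientation': array([-3.02707533, -0.01824787, -1.56929393])}
wrist {'fovy': 64.94210413446216, 'cx': 322.2154937142105, 'cy': 195.96512671746794, 'k1': -0.03257528509424368, 'eye': array([134.67832273, 536.90343458, 384.10569556]), 'orientation': array([2.88324899e+00, 1.16250974e-03, 1.19613615e+00])}
0.15 [-3.14024049e+00 -2.55572459e-04  2.76781005e+00]
```

View pics/scene0.png

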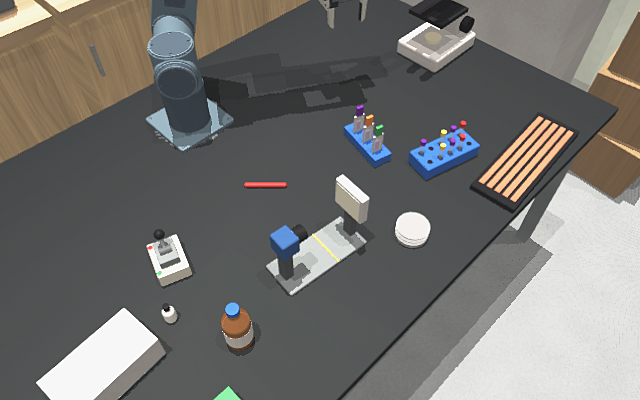

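View pics/top0.png

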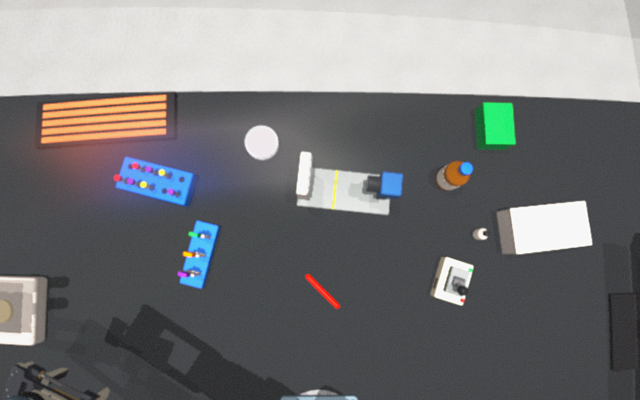

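The top view shows the rack at (199,255) with the purple tab at its lower end (185,273). The station's yellow line is at (335,190), with the lamp to the left and the camera to the right. The power unit is at (453,281), with its ball near (461,290).

```bash
cat > h.py <<'E'
import numpy as np, cv2
from scipy.spatial.transform import Rotation as Ro
from bench import robot
def ray(d,p):
    f=200/np.tan(np.radians(d["fovy"]/2)); K=np.array([[f,0,d["cx"]],[0,f,d["cy"]],[0,0,1]])
    u=cv2.undistortPoints(np.array(p,float).reshape(-1,1,2),K,np.array([d["k1"],0,0,0])).reshape(-1,2)
    return Ro.from_euler("xyz",d["orientation"]).apply(np.c_[u,np.ones(len(u))])
def plane(d,p,z):
    r=ray(d,p); return d["eye"]+r*((z-d["eye"][2])/r[:,2])[:,None]
def tri(d1,p1,d2,p2):
    a=ray(d1,[p1])[0]; b=ray(d2,[p2])[0]; e=d2["eye"]-d1["eye"]
    s=np.linalg.lstsq(np.c_[a,-b],e,rcond=None)[0]
    P,Q=d1["eye"]+a*s[0],d2["eye"]+b*s[1]
    return (P+Q)/2,np.linalg.norm(P-Q)
def blobs(img,lo,hi,roi,amin=4):
    x0,y0,x1,y1=roi; m=np.zeros(img.shape[:2],np.uint8)
    m[y0:y1,x0:x1]=cv2.inRange(cv2.cvtColor(img,cv2.COLOR_BGR2HSV)[y0:y1,x0:x1],lo,hi)
    n,_,s,c=cv2.connectedComponentsWithStats(m)
    return m,sorted([(int(s[i,4]),c[i].round(1).tolist(),s[i,:4].tolist()) for i in range(1,n) if s[i,4]>=amin],reverse=True)
E
python3 - <<'E'
from h import *
t=robot.get_image("top"); s=robot.get_image("scene")
T,S=t["img"],s["img"]
RT=(165,210,230,300); RS=(335,95,400,170)
for n,lo,hi in [("purple",(130,90,50),(165,255,255)),("orange",(8,130,90),(22,255,255)),("green",(45,90,60),(85,255,255))]:
    print(n,blobs(T,lo,hi,RT)[1][:3],blobs(S,lo,hi,RS)[1][:3])
m,b=blobs(T,(100,120,60),(125,255,255),RT); print("rack",b[:3])
m,b=blobs(T,(22,90,80),(38,255,255),(320,160,350,220)); print("yel",b[:2])
ys,xs=np.nonzero(m); P=plane(t,np.c_[xs,ys],12)[:,:2]; c,_,a=cv2.minAreaRect(P.astype(np.float32)),0,0
print("yellow rect",c)
m,b=blobs(S,(22,90,80),(38,255,255),(300,225,350,270)); ys,xs=np.nonzero(m); P=plane(s,np.c_[xs,ys],12)[:,:2]; print("scene yellow rect",b[:2],cv2.minAreaRect(P.astype(np.float32)))
for n,I,R in [("t",T,(425,245,485,315)),("s",S,(140,225,200,290))]:
    for k,lo,hi in [("red",(0,120,100),(8,255,255)),("green",(45,90,80),(90,255,255)),("black",(0,0,0),(180,255,38)),("cream",(0,0,150),(180,90,255))]:
        print(n,k,blobs(I,lo,hi,R)[1][:3])
z=lambda I,x,y,w=65,h=90:cv2.resize(I[y:y+h,x:x+w],None,fx=3,fy=3,interpolation=cv2.INTER_CUBIC)
c=np.hstack([z(T,165,215),z(S,335,95),z(T,425,240),z(S,138,220)])
c2=np.hstack([z(T,290,145,120,75),z(S,260,170,120,75)]) 
H=np.zeros((225,c.shape[1],3),np.uint8);H[:,:720]=c2
cv2.imwrite("pics/z.png",np.vstack([c,H]))
E
```

```text
purple [(63, [182.3, 273.7], [177, 271, 13, 6])] [(72, [359.3, 110.0], [356, 105, 8, 11])]
orange [(14, [184.5, 253.1], [182, 251, 7, 6]), (13, [192.3, 254.0], [190, 253, 5, 4])] [(66, [368.7, 120.1], [365, 114, 9, 12])]
green [(47, [192.4, 233.9], [188, 231, 12, 6])] [(73, [378.6, 129.9], [375, 124, 8, 12])]
rack [(969, [201.1, 254.7], [179, 220, 41, 69])]
yel [(84, [334.3, 189.2], [332, 170, 6, 40])]
yellow rect ((658.638916015625, -42.516990661621094), (5.778630256652832, 110.05268859863281), 84.44522857666016)
scene yellow rect [(58, [324.2, 246.6], [312, 233, 27, 29])] ((659.5659790039062, -44.329627990722656), (6.086019992828369, 109.51062774658203), 82.66324615478516)
t red [(10, [462.2, 300.0], [461, 299, 4, 3])]
t green [(12, [470.5, 270.0], [469, 269, 4, 3])]
t black []
t cream [(1052, [452.3, 279.8], [433, 257, 41, 49]), (8, [456.1, 280.8], [455, 280, 4, 3])]
s red [(12, [149.4, 247.2], [147, 246, 5, 3])]
s green [(13, [158.8, 272.5], [156, 271, 6, 4])]
s black [(15, [160.1, 236.6], [155, 234, 9, 5])]
s cream [(1205, [169.2, 260.4], [146, 234, 46, 52])]
```

View pics/z.png

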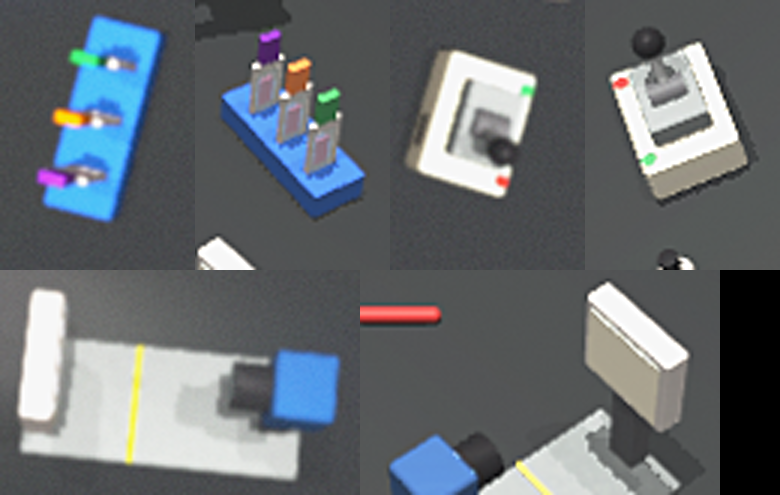

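The crop shows the ball at about (462.3,290.3) in the top view and (159,234) in the scene view. The red and green dots lie along the unit's off-to-on direction.

Run:
```python
from h import *
t=robot.get_image("top"); s=robot.get_image("scene")
print("ball",tri(t,(462.3,290.3),s,(159,234)))
for d,r,g in [(t,(462.2,300),(470.5,270)),(s,(149.4,247.2),(158.8,272.5))]:
    p=plane(d,[r,g],45); v=p[1]-p[0]; print("dots",p.round(1).tolist(),np.linalg.norm(v),np.degrees(np.arctan2(v[1],v[0])))
for n,d,R in [("t",t,(425,245,485,315)),("s",s,(140,225,200,290))]:
    m,_=blobs(d["img"],(0,0,190),(180,90,255),R); ys,xs=np.nonzero(m)
    print(n,"unit top",cv2.minAreaRect(plane(d,np.c_[xs,ys],45)[:,:2].astype(np.float32)))
for n,a,b in [("P",(182.3,273.7),(359.3,110)),("G",(192.4,233.9),(378.6,129.9))]: print(n,tri(t,a,s,b))
for d,R in [(t,(165,210,230,300)),(s,(335,95,400,170))]:
    m,_=blobs(d["img"],(100,120,60),(125,255,255),R); ys,xs=np.nonzero(m)
    print("rack",cv2.minAreaRect(plane(d,np.c_[xs,ys],30)[:,:2].astype(np.float32)))
for d,R in [(t,(320,160,350,220)),(s,(300,225,350,270))]:
    m,_=blobs(d["img"],(22,90,80),(38,255,255),R); ys,xs=np.nonzero(m)
    v=cv2.fitLine(plane(d,np.c_[xs,ys],12)[:,:2].astype(np.float32),cv2.DIST_L2,0,.01,.01).ravel(); print("line",v,np.degrees(np.arctan2(v[1],v[0])))
```

```text
ball (array([ 392.01821724, -352.9642353 ,  111.47809315]), np.float64(1.3513829065841754))
dots [[359.2, -378.9, 45.0], [437.9, -404.1, 45.0]] 82.55578672071584 -17.728098653614992
dots [[359.9, -377.9, 45.0], [439.5, -403.3, 45.0]] 83.49049137921892 -17.684157914120593
t unit top ((409.9590759277344, -356.721435546875), (81.72319030761719, 110.79957580566406), 71.60706329345703)
s unit top ((412.0543518066406, -360.4659729003906), (79.96218872070312, 110.46927642822266), 71.65631103515625)
P (array([430.81912091, 336.12705301, 107.38009662]), np.float64(3.901686213846832))
G (array([528.32812951, 313.52012635, 107.17533922]), np.float64(5.576498813395292))
rack ((479.958251953125, 319.12451171875), (71.06302642822266, 176.095703125), 76.41806030273438)
rack ((488.1623840332031, 309.76470947265625), (79.46907806396484, 192.68856811523438), 76.47686767578125)
line [ 9.9465245e-01 -1.0327861e-01  6.5870459e+02 -4.2463253e+01] -5.9279985
line [ 9.9492425e-01 -1.0062657e-01  6.5728699e+02 -4.3881832e+01] -5.775252
```

```bash
cat >> h.py <<'E'
def ori(deg): return [np.pi,0,np.radians((deg+180)%360-180)]
def best(p,deg):
    c=[]
    for a in (deg,deg+180):
        q=robot.inverse_kinematics(p,ori(a))
        if q is not None: c.append((abs(q[5]),a,q))
    return min(c,key=lambda k:k[0])
E
python3 - <<'E'
from h import *
u=np.array([np.cos(np.radians(-17.8)),np.sin(np.radians(-17.8))]); C=np.array([412,-359])
P=lambda a,z:[*(C+a*u),z]
_,yaw,q=best(P(-72,220),-17.8); print(yaw,q)
robot.move_gripper(0)
robot.move_ptp(P(-72,220),ori(yaw)); robot.move_linear(P(-72,95),speed=150)
cv2.imwrite("pics/sw1.png",np.hstack([cv2.resize(robot.get_image(n)["img"][y:y+150,x:x+180],None,fx=2,fy=2) for n,x,y in (("scene",80,160),("top",370,210))]))
print(robot.current_t(),robot.current_tcp_pos(),robot.current_contact_force())
st=robot.move_linear(P(9,95),speed=60,f_stop=12)
print(st,((np.array(robot.current_tcp_pos())[:2]-C)@u),robot.current_contact_force())
cv2.imwrite("pics/sw2.png",np.hstack([cv2.resize(robot.get_image(n)["img"][y:y+150,x:x+180],None,fx=2,fy=2) for n,x,y in (("scene",80,160),("top",370,210))]))
E
```

```text
-17.8 [-1.00827000e+00  1.11709100e-01  1.63599263e+00 -4.44089210e-16
  1.39389092e+00  8.73194938e-01]
5.9083 [ 343.98473398 -337.72094118   96.03238571] [-0.33924628 -0.09890532 -0.5959882 ]
False 8.688307358017575 [ 0.27984627 -0.14756671  0.04506027]
```

View pics/sw2.png

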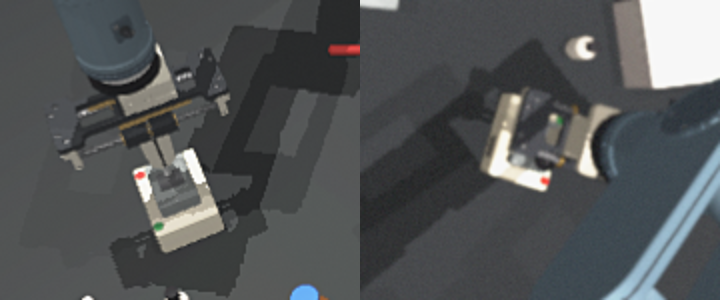

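The gripper hides the ball in both views, so I'll lift away and check.

Run:
```python
from h import *
p=np.array(robot.current_tcp_pos()); p[2]=260; robot.move_linear(p,speed=200)
p[0]-=60;p[1]+=250;robot.move_linear(p,speed=250)
cv2.imwrite("pics/sw3.png",np.hstack([cv2.resize(robot.get_image(n)["img"][y:y+90,x:x+90],None,fx=4,fy=4) for n,x,y in (("scene",120,210),("top",410,240))]))
print(robot.current_t())
```

```text
9.7583
```

View pics/sw3.png

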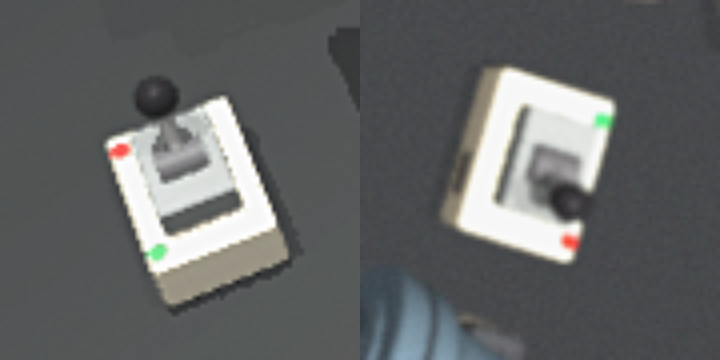

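```bash
python3 -c "
from h import *
print(robot.current_gripper_width(),robot.current_tcp_pos(),robot.current_eef_rot())"
```

```text
0.0031405163784362674 [ 360.59125613 -112.65802724  259.75334053] [ 3.14150380e+00  5.07492989e-04 -3.11849277e-01]
```

View pics/sw1.png

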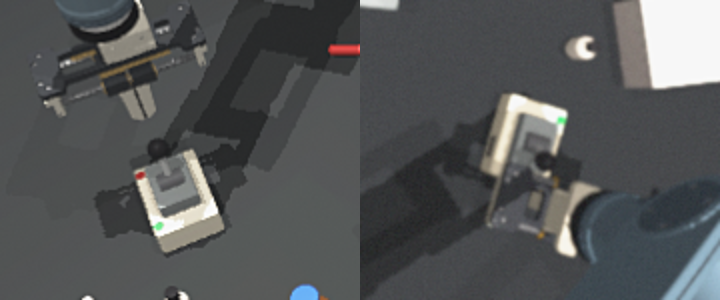

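```bash
python3 - <<'E'
from h import *
u=np.array([np.cos(np.radians(-17.8)),np.sin(np.radians(-17.8))]); C=np.array([412,-359])
P=lambda a,z:[*(C+a*u),z]
yaw=-17.8
robot.move_ptp(P(-72,200),ori(yaw)); robot.move_linear(P(-72,92),speed=150)
robot.move_linear(P(-50,92),speed=100)
for a in range(-45,-9,5):
    st=robot.move_linear(P(a,92),speed=80,f_stop=20)
    p=np.array(robot.current_tcp_pos())
    s=robot.get_image("scene"); b=blobs(s["img"],(0,0,0),(180,255,60),(125,215,200,270))[1]
    print(a,st,((p[:2]-C)@u).round(1),p[2].round(1),np.round(robot.current_contact_force(),1),np.round(robot.current_finger_force(),1),round(robot.current_gripper_width(),3))
    cv2.imwrite(f"pics/st{a}.png",cv2.resize(s["img"][200:290,110:230],None,fx=2,fy=2))
print(robot.current_t())
E
python3 -c "
import cv2,numpy as np
I=[cv2.imread(f'pics/st{a}.png') for a in (-45,-35,-30,-25,-20,-10)]
cv2.imwrite('pics/st.png',np.vstack([np.hstack(I[:3]),np.hstack(I[3:])]))"
```

```text
-45 False -45.1 92.0 [0.7 0.3 0.7] 0.0 0.006
-40 False -39.8 92.0 [0.1 0.3 0.2] 0.0 0.007
-35 False -35.0 92.7 [-3.   1.3  6.3] 3.3 0.003
-30 False -29.7 94.0 [-4.7  4.1 15.2] 7.7 0.009
-25 False -23.6 95.3 [-3.7  6.4 22.3] 10.6 0.008
-20 False -17.2 96.2 [-1.4  5.3 24.5] 11.6 0.004
-15 False -11.1 96.5 [ 0.3  5.2 22.7] 11.5 0.006
-10 False -5.6 96.3 [ 3.3  4.3 20.1] 10.1 0.006
14.325
```

View pics/st.png

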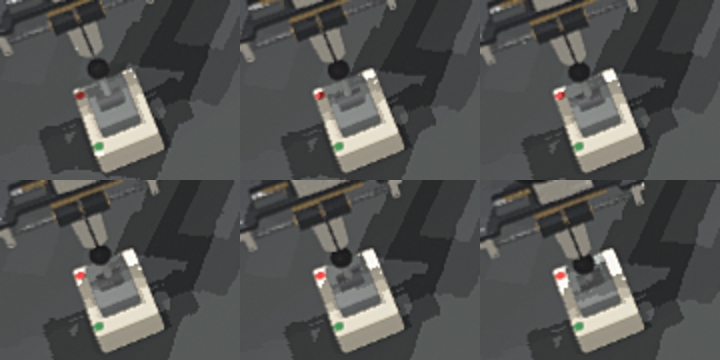

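Run:
```python
from h import *
s=robot.get_image("scene"); t=robot.get_image("top")
def proj(d,p):
    f=200/np.tan(np.radians(d["fovy"]/2)); K=np.array([[f,0,d["cx"]],[0,f,d["cy"]],[0,0,1]])
    R=Ro.from_euler("xyz",d["orientation"]).inv(); rv=R.as_rotvec()
    return cv2.projectPoints(np.array([p],float),rv,-R.apply(d["eye"]),K,np.array([d["k1"],0,0,0]))[0].ravel()
p=np.array(robot.current_tcp_pos()); print(p,robot.current_eef_rot(),robot.current_contact_force())
out=[]
for d in (s,t):
    c=proj(d,p); print(c,proj(d,p+[0,0,84]))
    x,y=(c-[45,40]).astype(int); I=cv2.resize(d["img"][y:y+80,x:x+90],None,fx=4,fy=4,interpolation=cv2.INTER_CUBIC)
    cc=((c-[x,y])*4).astype(int); cv2.circle(I,tuple(map(int,cc)),4,(255,0,255),1); out.append(I)
cv2.imwrite("pics/pj.png",np.hstack(out))
```

```text
[ 406.37324591 -358.2585131    96.3524782 ] [ 3.13791194 -0.00949352 -0.310709  ] [ 2.92418489  3.38435038 20.36025446]
[161.6996038  242.15078268] [153.27665266 221.90137203]
[461.63544595 283.73122845] [475.69208179 286.74106142]
```

View pics/pj.png

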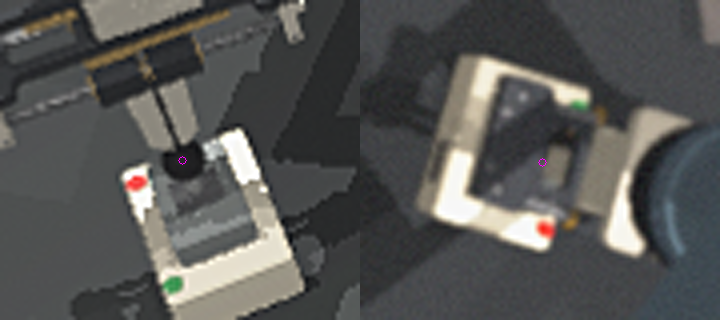

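The ball is in front of the fingertips and seems to stick to them and lift. A plain push isn't reliable, so I'll back off, locate the ball again and grip it between the pads.

Run:
```python
from h import *
u=np.array([np.cos(np.radians(-17.8)),np.sin(np.radians(-17.8))]); C=np.array([412,-359])
P=lambda a,z:[*(C+a*u),z]
robot.move_linear(P(-75,100),speed=150); robot.move_linear(P(-130,260),ori(-17.8),speed=250)
print(robot.current_t(),robot.current_contact_force())
t=robot.get_image("top"); s=robot.get_image("scene")
for th in (35,42,50): print(th,[blobs(d["img"],(0,0,0),(180,255,th),R)[1][:4] for d,R in ((t,(440,262,475,305)),(s,(145,225,190,275)))])
z=lambda I,x,y:cv2.resize(I[y:y+90,x:x+90],None,fx=4,fy=4,interpolation=cv2.INTER_CUBIC)
cv2.imwrite("pics/b.png",np.hstack([z(t["img"],410,240),z(s["img"],120,210)]))
```

```text
15.8333 [ 0.94291795  1.11506599 -0.30031168]
35 [[], [(20, [183.6, 249.2], [181, 242, 6, 14]), (17, [161.2, 240.8], [156, 237, 10, 7])]]
42 [[(20, [463.0, 282.2], [461, 280, 6, 7]), (4, [466.5, 285.5], [466, 285, 2, 2])], [(105, [160.5, 234.6], [154, 225, 16, 19]), (37, [183.6, 247.7], [180, 242, 7, 14]), (23, [179.5, 227.0], [171, 225, 17, 6]), (10, [150.5, 261.5], [149, 257, 4, 10])]]
50 [[(53, [464.5, 283.2], [461, 280, 9, 7]), (8, [448.5, 303.1], [445, 302, 8, 3]), (6, [441.8, 301.5], [440, 301, 4, 2])], [(172, [160.0, 234.0], [153, 225, 17, 19]), (37, [183.6, 247.7], [180, 242, 7, 14]), (35, [180.9, 227.0], [171, 225, 19, 6]), (23, [149.9, 261.0], [147, 254, 6, 14])]]
```

View pics/b.png

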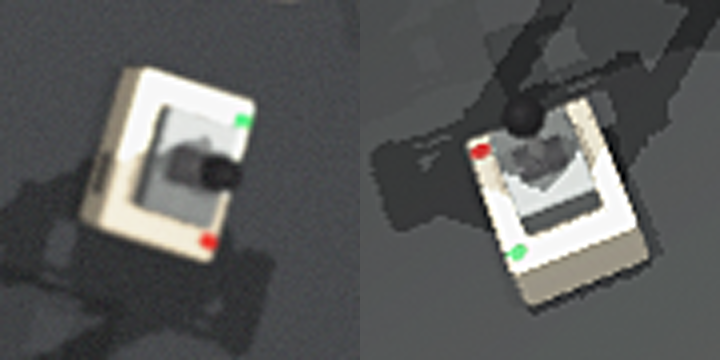

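The ball has moved partway, to (464.7,283.2) in the top view and (160.7,238.7) in the scene view.

Run:
```python
from h import *
u=np.array([np.cos(np.radians(-17.8)),np.sin(np.radians(-17.8))]); v=np.array([-u[1],u[0]]); C=np.array([412,-359.])
t=robot.get_image("top"); s=robot.get_image("scene")
b,e=tri(t,(464.7,283.2),s,(160.7,238.7)); a,l=(b[:2]-C)@u,(b[:2]-C)@v
th=np.arctan2(a,b[2]-67); print(b,e,a,l,"r",np.hypot(a,b[2]-67),"th",th)
assert abs(l)<6 and abs(np.hypot(a,b[2]-67)-50)<6
P=lambda th,dz=0:[*(C+50*np.sin(th)*u+l/2*v),67+50*np.cos(th)-19+dz]
robot.move_gripper(1.0)
robot.move_ptp(P(th,90),ori(-17.8)); robot.move_linear(P(th),speed=120)
robot.move_gripper(0); print("w",robot.current_gripper_width()*93,robot.current_finger_force(),robot.current_contact_force())
for k in np.linspace(th,0.53,6)[1:]:
    st=robot.move_linear(P(k),speed=50,f_stop=40); print(round(k,2),st,np.round(robot.current_contact_force(),1))
    if st: break
p=np.array(robot.current_tcp_pos()); print("a",(p[:2]-C)@u,p[2],robot.current_gripper_width()*93)
robot.move_gripper(1.0)
p[2]+=110; robot.move_linear(p,speed=200); print(robot.current_t())
p[:2]=[400,-150]; robot.move_linear(p,speed=250)
t=robot.get_image("top"); s=robot.get_image("scene")
for hh in (42,50): print([blobs(d["img"],(0,0,0),(180,255,hh),R)[1][:3] for d,R in ((t,(440,255,475,305)),(s,(145,225,190,275)))])
z=lambda I,x,y:cv2.resize(I[y:y+90,x:x+90],None,fx=4,fy=4,interpolation=cv2.INTER_CUBIC)
cv2.imwrite("pics/b2.png",np.hstack([z(t["img"],410,240),z(s["img"],120,210)]))
```

```text
[ 409.41866199 -358.5146423   114.84640005] 0.6877190907028944 -2.6061393646566033 -0.3269795741564002 r 47.91732421910811 th -0.05441509897850634
w 0.2823533498789959 1.711342937196605 [-0.87901352 -0.03675391  3.02282786]
0.06 False [ 0.6 -1.5  3.1]
0.18 False [ 1.6 -2.2  4.1]
0.3 False [ 1.8 -2.3  3.9]
0.41 False [ 3.2 -1.9  6.1]
0.53 False [ 3.8 -2.4  7.2]
a 27.299414759059538 92.26496322729126 0.38691687039603423
24.025
[[], [(38, [163.8, 248.3], [159, 243, 10, 10])]]
[[(14, [463.7, 273.1], [462, 271, 5, 6])], [(51, [163.9, 248.2], [159, 243, 10, 10])]]
```

Run:
```python
from h import *
u=np.array([np.cos(np.radians(-17.8)),np.sin(np.radians(-17.8))]); C=np.array([412,-359.])
t=robot.get_image("top"); s=robot.get_image("scene")
print(robot.current_t(),robot.current_tcp_pos(),robot.current_gripper_width())
# gather black blob in both
b,e=tri(t,(463.7,273.1),s,(163.8,248.2)); a=(b[:2]-C)@u; print(b,e,a,np.arctan2(a,b[2]-67))
f=lambda d:200/np.tan(np.radians(d["fovy"]/2))
def proj(d,p):
    K=np.array([[f(d),0,d["cx"]],[0,f(d),d["cy"]],[0,0,1]]);R=Ro.from_euler("xyz",d["orientation"]).inv()
    return cv2.projectPoints(np.array([p],float),R.as_rotvec(),-R.apply(d["eye"]),K,np.array([d["k1"],0,0,0]))[0].ravel()
for k in (-.5,0,.3,.4,.5): q=[*(C+50*np.sin(k)*u),67+50*np.cos(k)]; print(k,proj(t,q).round(1),proj(s,q).round(1))
w=robot.get_image("wrist"); I2=[]
p=np.array(robot.current_tcp_pos()); v=np.array([-u[1],u[0],0])
x,y=(proj(s,p)-[40,60]).astype(int)
I=s["img"].copy()
for q in (p,p+46.5*v,p-46.5*v): cv2.circle(I,tuple(proj(s,q).round().astype(int).tolist()),1,(255,0,255),-1)
z=lambda I,x,y:cv2.resize(I[y:y+90,x:x+90],None,fx=4,fy=4,interpolation=cv2.INTER_NEAREST)
cv2.imwrite("pics/b3.png",np.hstack([z(t["img"],410,240),z(I,x,y)]))
```

```text
25.2583 [ 400.13011804 -151.02016363  201.9915107 ] 1.0022502135398206
[ 431.40464831 -364.31156813  102.22424539] 5.476334231282155 20.09945744890662 0.5185320490976773
-0.5 [461.5 291.3] [158.6 233.1]
0 [465.1 282.1] [160.8 238.9]
0.3 [466.3 276.3] [162.8 244. ]
0.4 [466.6 274.4] [163.5 245.8]
0.5 [466.7 272.6] [164.3 247.7]
```

View pics/b3.png

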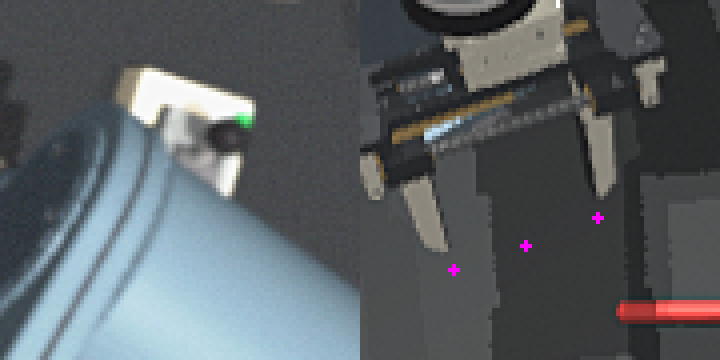

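The image shows the fingertips about 5 px, roughly 21 mm, above the projected TCP. That explains why both earlier attempts rode over the ball. The toggle now reads θ≈+0.5, which is on. I've used all my picture views, so the rest goes by numbers, with the grasp set about 21 mm lower.

Run:
```python
from h import *
G=np.array([431.3,335.5]); zg=78
_,y1,q=best([*G,zg],-13.4); print("yaw",y1,q[5])
robot.move_ptp([*G,190],ori(y1))
t=robot.get_image("top"); s=robot.get_image("scene")
for hh in (50,60): print([blobs(d["img"],(0,0,0),(180,255,hh),R)[1][:2] for d,R in ((t,(455,262,475,285)),(s,(152,232,176,262)))])
st=robot.move_linear([*G,zg],speed=110,f_stop=12); p=np.array(robot.current_tcp_pos())
print(st,p,robot.current_contact_force())
robot.move_gripper(0); print("w",robot.current_gripper_width()*93,robot.current_finger_force(),robot.current_contact_force(),robot.current_tcp_pos(),robot.current_t())
t=robot.get_image("top"); s=robot.get_image("scene")
print([blobs(d["img"],(130,90,50),(165,255,255),R)[1][:2] for d,R in ((t,(165,250,230,300)),(s,(335,80,400,150)))])
```

```text
yaw 166.6 -0.8800034346849492
[[(10, [463.4, 273.5], [462, 271, 4, 6])], [(52, [164.0, 248.2], [159, 243, 10, 10])]]
[[(32, [465.0, 273.6], [462, 271, 10, 7]), (4, [470.0, 275.5], [469, 275, 3, 2])], [(75, [163.9, 247.9], [159, 243, 10, 11])]]
False [431.89083893 335.77781285  78.69885583] [ 0.41167772  0.59017694 -0.30715612]
w 21.590810759274234 29.94296818971634 [-0.21509533 -0.25229364 -0.30228394] [431.28717311 335.44874704  77.96350482] 29.5333
[[], [(50, [360.9, 110.0], [356, 104, 9, 12])]]
```

The grip width of 21.6 mm matches the tab, and the toggle still reads on. Next I'll lift and carry it to the station.

Run:
```python
from h import *
p=np.array(robot.current_tcp_pos()); z0=p[2]; zf=z0+102
F=np.array([658.7,-43.3]); d=np.array([-.9948,.102])
p[2]=215; robot.move_linear(p,speed=100); print(robot.current_t(),robot.current_gripper_width()*93)
robot.sleep(.25)
q0=robot.current_qpos(); pre=[*(F+165*d),zf+25]
c=[(abs(q[5]-q0[5]),a) for a in (84.15,-95.85) if (q:=robot.inverse_kinematics(pre,ori(a))) is not None and abs(q[5])<2.9]
print(c); a=min(c)[1]
robot.move_ptp(pre,ori(a)); print(robot.current_t())
robot.move_linear([*(F+110*d),zf],speed=120)
st=robot.move_linear([*F,zf],speed=70,f_stop=15); robot.sleep(.3)
print(st,robot.current_t(),robot.current_tcp_pos(),"want",F,zf,robot.current_gripper_width()*93,robot.current_finger_force(),robot.current_contact_force())
t=robot.get_image("top"); s=robot.get_image("scene")
B=[blobs(k["img"],(130,80,40),(165,255,255),R)[1][:3] for k,R in ((t,(300,130,380,230)),(s,(270,150,370,260)))]; print(B)
if B[1]: print("scene tab at y-plane", plane(s,[B[1][0][1]],215))
# glass/pink stain & frame in scene
print([blobs(s["img"],(140,25,60),(178,140,255),(270,170,370,270))[1][:3]])
cv2.imwrite("pics/f.png",s["img"])
```

```text
31.15 21.66396510778505
[(np.float64(0.7030653974758205), 84.15)]
32.775
False 35.45 [658.6286775  -43.27884702 180.07340401] want [658.7 -43.3] 179.94003931653054 21.481193994139396 29.940159022808075 [ 0.40299372  0.00830786 -0.28683969]
[[], [(59, [324.4, 198.9], [322, 193, 7, 15])]]
scene tab at y-plane [[657.0770565  -46.64207011 215.        ]]
[[(40, [325.5, 214.0], [324, 208, 4, 13]), (8, [326.1, 206.4], [323, 204, 7, 5]), (6, [326.0, 201.5], [326, 199, 1, 6])]]
```

The tab in the scene view lies within about 4 mm of the target. The arm feels no contact load, so I'll do a last check of the glass and hand in.

Run:
```python
from h import *
s=robot.get_image("scene"); g=plane(s,[(325.5,214)],150)[0]; print(g)
print(robot.current_joint_vel(),robot.current_t())
if np.linalg.norm(g[:2]-[658.7,-43.3])<14: print(robot.hand_in())
```

```text
[656.05374322 -40.52156159 150.        ]
[-1.02636841e-03  1.34587614e-03 -1.59168193e-03  1.81300275e-05
  1.20341154e-03 -2.46260371e-03] 35.6
the job is handed in; nothing more can be done
None
```

I handed the job in at 35.6 s with the toggle thrown to on and the purple carrier held at mid-gap in the station; by the cameras its glass is within about 4 mm of the target sideways, but no verdict was returned and I did not measure its tilt or the bystanders' positions at the end.

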